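# Move the work light's flat battery to the charger

### The arm

A 6-joint arm with a two-finger parallel gripper is mounted at the origin on the work surface. World frame = base frame: x ahead of the robot, y to its left, z up, the work surface at z = 0. Lengths are in m, angles in rad, forces in N, time in s.
With the tool pointing down it reaches from about 0.275 to 0.725 m from the base axis. Payload 5.6 kg.
Tool frame: the origin (TCP) lies at the very end of the fingers, on their centre line; the grasp point (between the pads) lies 19 mm behind it (env.grasp_offset is the distance from the TCP to the grasp point, in m); x points along the fingers, z is the direction in which the jaws open and shut, and the axes are right-handed (so a half turn about x gives the same grasp; the last joint's range is limited). The gripper opens to 85 mm and grips with 20 to 120 N. Pads are 22 mm wide; open, the fingers measure 114 mm over their backs; the gripper's body (76 mm by 85 mm) begins 54 mm behind the grasp point. The pads swing forward as they close: fully open they stand 13 mm farther back than shut.
Start: joints at [1.514, 0.255, 0.108, 0, -1.424, -0.285], TCP at [0.184, 0.518, 0.231] pointing down, gripper open.
Joint ranges: [-2.95, 2.95], [-1.21, 1.97], [-1.09, 1.5], [-2.87, 1.71], [-2.94, -0.07], [-3.05, 3.05]. Speed limits (rad/s): [2.57, 2.57, 3.14, 3.14, 3.14, 3.14].

### API

Orientations are given as a unit quaternion [w, x, y, z].
In Python, from workcell import env, capture gives the robot as it stands. The module is installed in compiled form; this text tells all that it offers.
- The arm moves only by the tool step_arm, never from a script. Its argument "increments" is a list that holds one entry, the list of rows, each a list of 7 numbers: the shift along the tool's x, y, z in mm, then the turn, a rotation vector about the tool's x, y, z in degrees, then the finger opening in mm, from 0 to 85.4. A call has 1 to 20 rows; each row is the pose to reach, as a shift and turn from the pose commanded when the call began, along the tool's axes at that moment; what a row does not reach only later rows make up. A row lasts 1/8 s, in which the tool goes at most 62.5 mm and 10.7 degrees, less where a joint would pass 70% of its speed; a pose out of reach is approached as far as the arm can. A call with a gripper value outside its range is refused whole. The fingers move at their own pace and stop on an object; the grip force is fixed at half the most. Time passes only in rows, so rows that repeat a pose let the fingers close. It gives the time, the measured TCP pose, the force and the opening at its end, in the units of the state.
- env.state(): the state, without advancing time (a new reading comes with each control period).
- capture(name): name is "side" or "top"; returns a dict with "image" (480x640x3 uint8, red, green, blue), "intrinsics" (3x3 intrinsics, pixels), "D" ([k1, k2, p1, p2, k3] as OpenCV has them; the pictures are not rectified), "rvec" (rotation vector, rad) and "tvec" (3), from world to camera coordinates, as OpenCV has them. Camera axes: x right, y down, z forward; pixel columns grow to the right and rows downward; lengths in m; the calibration is good to about 2 mm. A picture is of the moment at which its call begins. There is no depth.
- env.close_job(): hands the job in, once; it reports no verdict.
The state is a dict: "time": time; "qpos": joint angles; "joint_velocities": joint speeds; "effort": joint torques, N m; "eef_pos": TCP position; "orientation": TCP orientation; "ft_force": force on the tool from outside, world axes, zero at the start; "torque": the same for the moment, N m; "finger_gap": opening from 0.0 (shut) to 1.0 (fully open).
Only numpy, scipy, OpenCV 4.12 (cv2) and the standard library are available. Lean on these libraries where they do the work, as an engineer would, in place of code of your own. Each camera call takes 0.05 s, during which the arm holds its last target.

### The job

The work light's battery is flat: slide the pack out through the slot in the side of the light's base and load it in the blue charging cradle. Push its brass-contact end against the sprung plate, then drop the orange end in behind the white lip, so that the pack lies flat on the bed, same side up as it started, held by the spring, and let go. Leave everything else on the bench where it is.

Things in the scene. Friction and masses are not known exactly. Their poses are not given: they have to be found in the camera images.
- battery: Battery pack: block 120 long (x) x 48 wide (y) x 40 high (z) mm, about 0.3 kg, black, its last 36 mm at -x orange, two brass contacts on its +x end face. Origin: centre of its underside (ends at x = -60, +60 mm). At the start it lies level in the work light's slot, its +x along the light's +x, underside 10 mm above the table; it slides freely.
- battery_contact (a point): Centre of the battery's contact end face (battery frame: x = +60, y = 0, z = +20 mm).
- battery_grip (a point): Middle of the orange end (battery frame: x = -42, y = 0, z = +20 mm). At the start the orange end sticks 45 to 55 mm out of the slot; it can be gripped from above across its 48 mm width, with nothing beside it.
- work_light: Yellow work light, fixed. Base 140 long (x) x 110 wide x 63 high mm with a roofed slot open only at -x, roughly towards the robot. Origin: on the table under the middle of the slot's mouth; +x points level into the slot, z up. Above the base, from about 28 mm behind the mouth, a black lamp head 140 mm wide (162 with its bracket) rises backwards to about 165 mm above the table.
- slot_mouth (a point): Middle of the slot's open mouth, 31.5 mm above the table. The slot is 52 mm wide, from 10 to 53 mm above the table, 78 mm deep, under a roof 10 mm thick. The battery comes out only straight along the light's -x.
- charger: Blue charging cradle, fixed. Bed 178 x 70 mm, its top 8 mm above the table. Origin: on the table under the middle of the battery's place; +x points level towards the spring plate, z up. A loaded battery lies along x with its centre at x = 0 and its underside on the bed. The free gap between lip and spring plate, 113 mm, is 7 mm shorter than the battery.
- charger_lip (a point): Middle of the top inner edge of the white lip at the cradle's -x end (charger frame: x = -60, y = 0, z = 20 mm). The lip is 60 mm wide, 8 mm thick (outer face at x = -68 mm), 12 mm higher than the bed.
- charger_rails (a point): Middle between the side rails (charger frame: x = 22, y = 0, z = 20 mm). They stand from x = 0 to 45 mm only, 54 mm apart, up to 20 mm above the table, with outward flared tops up to about 29 mm; the half of the bed near the lip is open at the sides.
- spring_face (a point): Middle of the brass spring plate's face, which looks to the charger's -x; moves with the plate (free: charger frame x = 53, y = 0, z = 28 mm). The plate is 44 mm wide and reaches from 11 to 45 mm above the table; a coil spring and a fixed block (x = 88 to 110 mm, 48 mm high) are behind it.
- spring_plate (a joint): How far the spring plate is pushed back towards +x, in m: 0 free, 0.016 at its stop. The push needed is 5 N to start it plus 0.4 N per mm (8 N at the 7 mm of a seated battery). It springs back.
- green_cup: Bystander: pale green ceramic cup, 64 mm across, 55 mm high. Origin: centre of its underside.
- wood_rib: Bystander: flat wooden potter's rib, 110 x 30 x 12 mm. Origin: centre of its underside.
- trimming_tool: Bystander: spatula-like trimming tool, 170 mm long, lying flat. Origin at its underside.
- glaze_jar: Bystander: closed jar, 76 mm across, 90 mm high. Origin: centre of its underside.
- clay_block: Bystander: grey-brown block of clay, 120 x 90 x 70 mm, heavy. Origin: centre of its underside.
Things that resemble listed ones, but are neither listed nor needed, are in the scene too. What is shaped like the charger but green or purple is not meant.

How it is judged:
By the outcome, as a careful person would: the job done as asked, in the order asked, and still so for the second after the job is handed in, with the robot touching nothing.
It also fails if it takes over 43 s, if anything falls off the work surface, if the arm or the gripper's body presses on something with over 40 N, if the wrist force passes 120 N, or if a joint passes its speed limit or range.

## Working session

There is one attempt and no reset: what is moved stays moved. The work goes in short steps, Python scripts to look and compute and a tool call to move; the robot and the scene stay as the last step left them, time stands still between calls to the robot, and variables do not carry over. Pictures are saved under pics/ and viewed, and the job is handed in when it is done.

Besides the shell and the picture viewer there is one more tool, called after "Request:" by a JSON object that holds its "method" and its "body", one argument or row to a line. step_arm: Moves the arm, as the interface text tells. Its arguments: {"type":"object","properties":{"increments":{"type":"array","items":{"type":"array","items":{"type":"array","items":{"type":"number"}}}}},"required":["increments"]}

```bash
mkdir -p pics
python3 - <<'E'
from workcell import env, capture
import cv2,pickle
print(env.state(), env.grasp_offset)
for n in("side","top"):
    c=capture(n); cv2.imwrite(f"pics/{n}0.png",c["image"][:,:,::-1]); pickle.dump(c,open(f"{n}0.pkl","wb"))
    print(n,c["intrinsics"],c["D"],c["rvec"],c["tvec"])
E
```

```text
{'time': 0.0, 'qpos': array([ 1.51361975e+00,  2.55738801e-01,  1.07014995e-01, -4.93407828e-04,
       -1.42389008e+00, -2.84576951e-01]), 'joint_velocities': array([-2.25389586e-03, -1.75461076e-03, -2.58941392e-05, -1.15053131e-04,
       -1.56112915e-03,  6.71511747e-04]), 'effort': array([ 5.95743168e-04, -3.86629701e+01,  2.37941337e+01,  5.36518961e+00,
       -6.07340829e-03,  2.82827415e-06]), 'eef_pos': array([0.18411101, 0.51774751, 0.2304014 ]), 'orientation': array([-0.40806928, -0.57722082, -0.40727802,  0.57829075]), 'ft_force': array([ 0.09203131, -1.12849285,  0.13911404]), 'torque': array([ 0.00816162, -0.02870187,  0.01936691]), 'finger_gap': 1.0014381331900188} 0.0187
side [[493.59585599   0.         316.74781648]
 [  0.         493.59585599 234.50800104]
 [  0.           0.           1.        ]] [0.00272249 0.         0.         0.         0.        ] [ 2.30569695 -0.92408222  0.32391275] [-0.39631468  0.30950298  1.3031589 ]
top [[540.02354027   0.         313.66981234]
 [  0.         540.02354027 237.24379321]
 [  0.           0.           1.        ]] [-0.09825335  0.          0.          0.          0.        ] [ 2.15419578 -2.07650267  0.21665214] [-0.03781186  0.50411713  1.2630294 ]
```

View pics/side0.png

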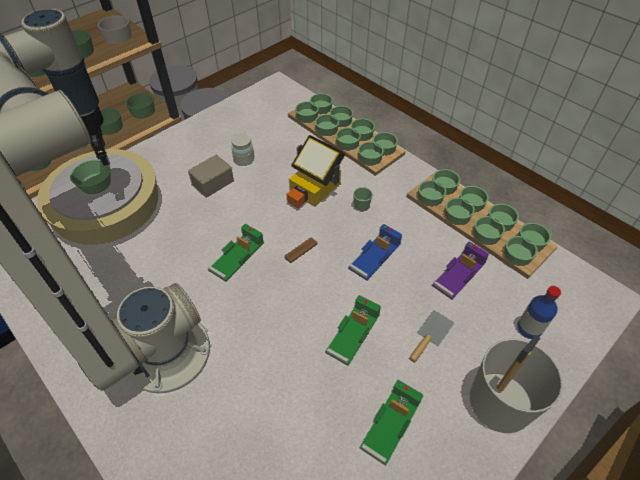

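View pics/top0.png

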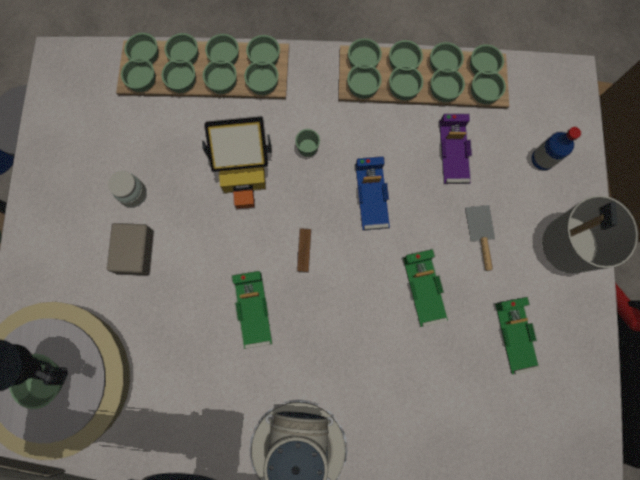

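There is one yellow light (top 240,170; side 315,175). The cradle-shaped things in the top image are green (251,309), (425,287) and (517,335), purple (456,150), and blue (372,193; side 375,250). Only the blue one fits the description. I'll confirm it in enlarged crops.

Run:
```python
import cv2
t=cv2.imread("pics/top0.png"); s=cv2.imread("pics/side0.png")
def crop(im,x,y,w,h,k,n): cv2.imwrite(n,cv2.resize(im[y:y+h,x:x+w],None,fx=k,fy=k,interpolation=cv2.INTER_CUBIC))
crop(t,195,110,90,110,5,"pics/t_light.png")
crop(t,340,150,70,85,7,"pics/t_chg.png")
crop(s,275,125,75,85,7,"pics/s_light.png")
crop(s,340,215,75,70,8,"pics/s_chg.png")
```

```text
(no output)
```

View pics/t_light.png

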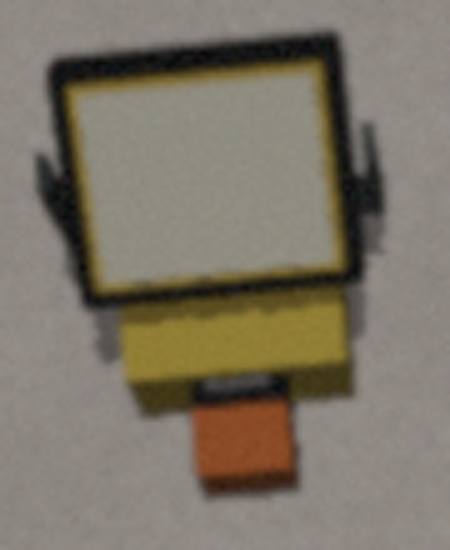

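View pics/t_chg.png

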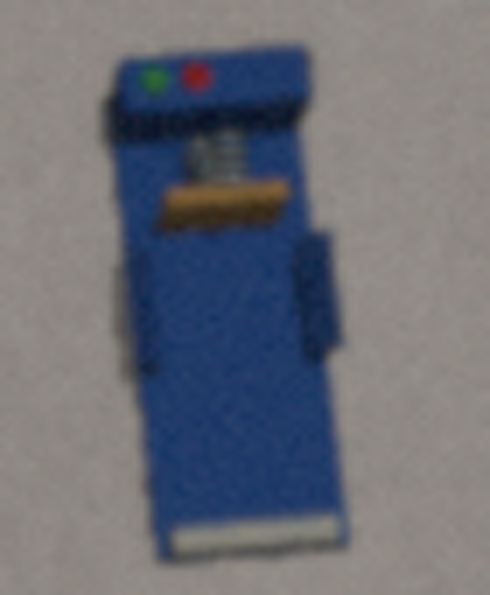

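View pics/s_light.png

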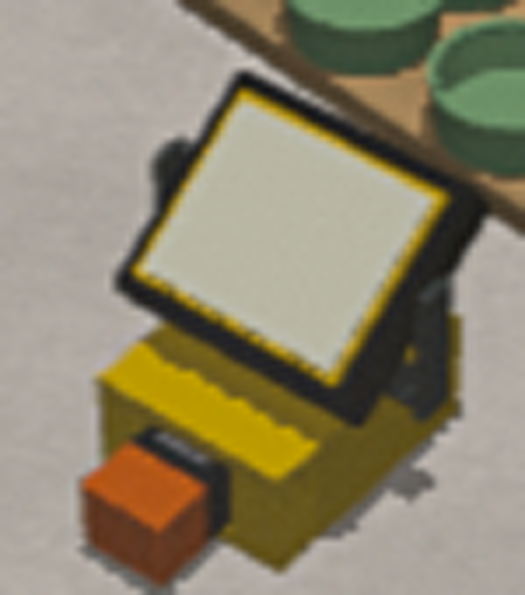

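View pics/s_chg.png

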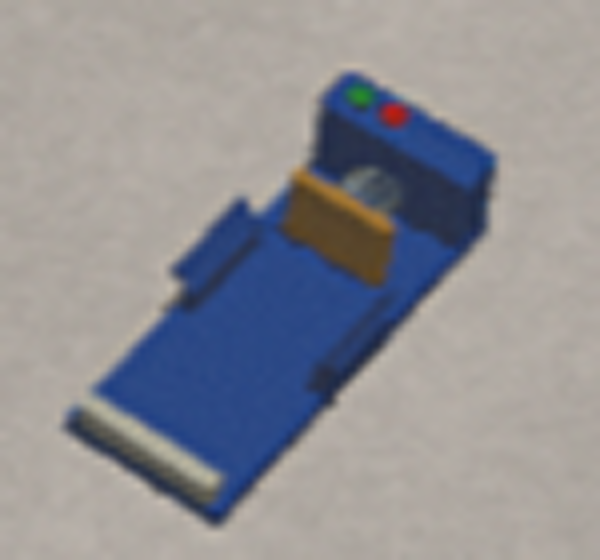

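```bash
cat > fit.py <<'E'
import cv2,pickle,numpy as np
from scipy.optimize import least_squares
C={n:pickle.load(open(f"{n}0.pkl","rb")) for n in("side","top")}
def proj(n,P):
    c=C[n]; return cv2.projectPoints(np.asarray(P,float).reshape(-1,1,3),c["rvec"],c["tvec"],c["intrinsics"],c["D"])[0].reshape(-1,2)
def unc(p,off,k): return (np.asarray(p,float)+.5)/k-.5+np.asarray(off)
def world(p,X):
    c,s=np.cos(p[2]),np.sin(p[2]); X=np.asarray(X,float)
    return np.c_[p[0]+c*X[:,0]-s*X[:,1],p[1]+s*X[:,0]+c*X[:,1],X[:,2]]
def fit(obs,x0,fixed_yaw=None):
    def r(p):
        o=[]
        for n,off,k,M,U in obs: o.append((proj(n,world(p,np.array(M)/1000.))-unc(U,off,k)).ravel())
        return np.concatenate(o)
    s=least_squares(r,x0,loss="soft_l1",f_scale=.7,x_scale=[.01,.01,.02]); return s.x,r(s.x).reshape(-1,2)
E
cat > m1.py <<'E'
from fit import *
L=[("top",(195,110),5,[(0,55,63),(0,-55,63)],[(126,383),(350,363)]),
   ("side",(275,125),7,[(0,55,63),(0,-55,63),(0,-55,0)],[(98,378),(280,480),(280,572)])]
p,r=fit(L,[.5,.1,0]); print("light",p,"\n",r.round(1))
# battery in its own frame
B=[("top",(195,110),5,[(-60,24,40),(-60,-24,40),(-60,24,0),(-60,-24,0)],[(203,480),(297,470),(208,495),(297,490)]),
   ("side",(275,125),7,[(-60,24,40),(-60,-24,40),(-60,-24,0),(-60,24,0)],[(82,485),(160,532),(163,587),(88,540)])]
B=[(a,b,k,[(x,y,z+10) for x,y,z in M],U) for a,b,k,M,U in B]
q,r=fit(B,[.55,.1,0]); print("batt",q,"\n",r.round(1))
d=q[:2]-p[:2]; c,s=np.cos(p[2]),np.sin(p[2]); print("batt in light mm",1000*(c*d[0]+s*d[1]),1000*(-s*d[0]+c*d[1]), "stickout",60-1000*(c*d[0]+s*d[1]))
G=[("top",(340,150),7,[(-60,30,20),(-60,-30,20),(110,35,48),(110,-35,48),(88,35,48),(88,-35,48),(-68,35,8),(-68,-35,8)],
    [(168,528),(340,512),(122,62),(307,47),(120,108),(308,97),(158,560),(348,545)]),
   ("side",(340,215),8,[(-68,35,8),(-68,-35,0),(110,35,48),(110,-35,48),(88,-35,48),(88,35,48),(-60,30,20),(-60,-30,20),(53,-22,11),(53,22,11)],
    [(65,412),(218,525),(347,70),(495,158),(478,190),(325,98),(92,392),(222,478),(382,287),(285,235)])]
g,r=fit(G,[.55,-.15,0]); print("chg",g,"\n",r.round(1))
E
python3 m1.py
```

```text
light [0.63056289 0.16128367 0.1387282 ] 
 [[ 0.4 -0.1]
 [-0.  -0.6]
 [-0.4 -0.2]
 [-0.3  0.2]
 [-0.2  0.3]]
batt [0.64238918 0.16172136 0.1128782 ] 
 [[-0.6 -0.9]
 [ 0.  -0.3]
 [ 0.6  0.2]
 [ 1.6 -0.2]
 [-0.3 -0.4]
 [-0.3 -0.2]
 [-0.3  0.4]
 [-0.5  0.2]]
batt in light mm 11.773195347364355 -1.2018945918136554 stickout 48.22680465263564
chg [ 0.61048175 -0.16798515  0.11799644] 
 [[ 0.8  0.1]
 [-0.   0.5]
 [-0.3 -1.1]
 [ 0.7 -0.9]
 [ 0.8  0.6]
 [ 1.5  0.2]
 [ 0.2 -0.2]
 [ 0.5 -0.2]
 [-0.2  0.3]
 [-0.4  0.2]
 [ 0.2 -0.8]
 [ 0.8 -0.7]
 [-1.1 -0.3]
 [-1.1 -0.1]
 [-0.4 -0.4]
 [-0.2 -0.5]
 [-0.6  0. ]
 [-0.3 -0.7]]
```

```bash
cat > ov.py <<'E'
from fit import *
import itertools
def box(x0,x1,y0,y1,z0,z1):
    P=[(x,y,z) for x in(x0,x1) for y in(y0,y1) for z in(z0,z1)]
    return [(a,b) for a,b in itertools.combinations(P,2) if sum(u!=v for u,v in zip(a,b))==1]
def draw(im,n,off,k,p,segs,col):
    for a,b in segs:
        w=proj(n,world(p,np.array([a,b])/1000.)); w=(w-off+.5)*k-.5
        cv2.line(im,*[tuple(int(round(v*16)) for v in q) for q in w],col,1,cv2.LINE_AA,4)
def panel(n,x,y,w,h,k,items,img=None):
    im=(C[n]["image"] if img is None else img)[y:y+h,x:x+w,::-1]
    im=cv2.resize(im,None,fx=k,fy=k,interpolation=cv2.INTER_CUBIC); im=cv2.convertScaleAbs(im,alpha=1.3)
    for p,s,c in items: draw(im,n,np.array((x,y)),k,p,s,c)
    return im
CH=box(-68,110,-35,35,0,8)+box(88,110,-35,35,8,48)+box(-68,-60,-30,30,8,20)+[((53,-22,45),(53,22,45)),((53,-22,11),(53,22,11)),((53,22,11),(53,22,45)),((53,-22,11),(53,-22,45))]
LI=box(0,140,-55,55,0,63)
BA=box(-60,60,-24,24,0,40)
def up(s,dz): return [tuple((x,y,z+dz) for x,y,z in q) for q in s]
E
python3 - <<'E'
from ov import *
L=[0.6306,0.1613,0.1387]
c,s=np.cos(L[2]),np.sin(L[2]); B=[L[0]+c*.0118,L[1]+s*.0118,L[2]]
g=[0.6105,-.168,.118]
it=[(L,LI,(255,255,0)),(B,up(BA,10),(255,0,255))]
a=panel("top",205,160,80,60,6,it); b=panel("side",278,160,70,60,6,it)
cv2.imwrite("pics/ov1.png",np.hstack([a[:360,:410],b[:360,:390]]))
it=[(g,CH,(0,255,255))]
a=panel("top",345,150,60,85,6,it); b=panel("side",340,218,70,66,6,it)
m=np.zeros((510,780,3),np.uint8); m[:,:360]=a; m[:396,360:780]=b
cv2.imwrite("pics/ov2.png",m)
E
```

```text
(no output)
```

View pics/ov1.png

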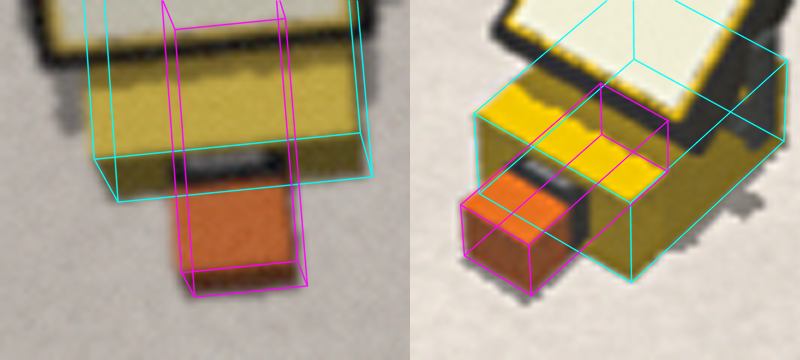

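View pics/ov2.png

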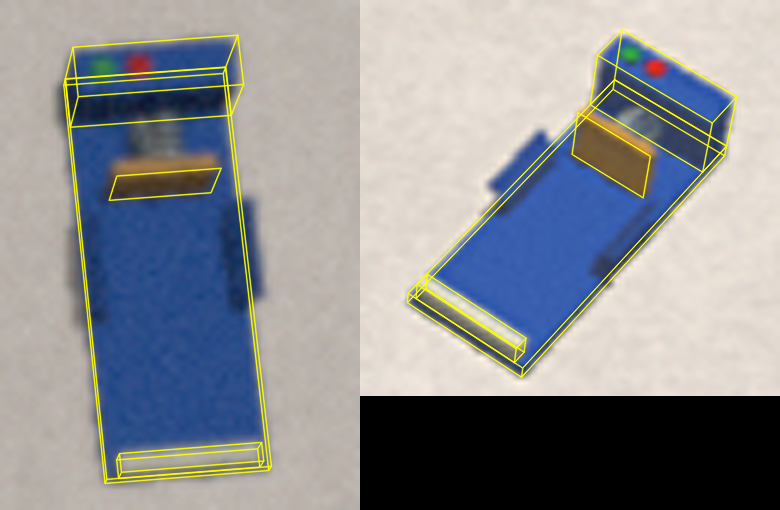

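```bash
cat > m2.py <<'E'
from fit import *
exec(open("m1.py").read().split("G=[")[0].replace("print","(lambda *a:0)").replace("from fit import *",""))
exec("G=["+open("m1.py").read().split("G=[")[1].split("g,r=")[0])
L[1][3].append((140,-55,0)); L[1][4].append((458,408))
def r(v):
    l,s,g,o,dy,by=v[:3],v[3],v[4:7],{"top":v[7:9],"side":v[9:11]},v[11],v[12]
    b=[l[0]+np.cos(l[2])*s-np.sin(l[2])*dy,l[1]+np.sin(l[2])*s+np.cos(l[2])*dy,l[2]+by]
    e=[]
    for obs,p in((L,l),(B,b),(G,g)):
        for n,off,k,M,U in obs: e.append((proj(n,world(p,np.array(M)/1000.))+o[n]-unc(U,off,k)).ravel())
    e.append(v[7:11]/1.0*1.5); e.append([dy/.001*.7,by/.015*.7])
    return np.concatenate(e)
s=least_squares(r,[.63,.16,.13,.012,.61,-.168,.12,0,0,0,0,0,0],loss="soft_l1",f_scale=.7,x_scale=[.01,.01,.02,.01,.01,.01,.02,1,1,1,1,.001,.01])
print(s.x.round(4), np.sqrt(np.diag(np.linalg.inv(s.jac.T@s.jac))).round(4)*.6)
E
python3 m2.py
```

```text
[ 0.6304  0.1615  0.1376  0.0117  0.6103 -0.1679  0.1187 -0.2932  0.1094
  0.3529  0.0919  0.     -0.0034] [0.00126 0.00132 0.01104 0.00114 0.00108 0.00108 0.00606 0.41886 0.3612
 0.3474  0.2679  0.00072 0.01152]
```

```bash
cat > mv.py <<'E'
import numpy as np
from scipy.spatial.transform import Rotation as R
def Rd(psi,sgn=1,pitch=0):
    # tool x down; z = sgn*local y; pitch>0: tool tips such that held battery is nose(+x)-down, rad, about local +y
    x=np.array([0,0,-1.]); z=sgn*np.array([-np.sin(psi),np.cos(psi),0]); y=np.cross(z,x)
    Q=R.from_matrix(np.c_[x,y,z])
    return R.from_rotvec(np.array([-np.sin(psi),np.cos(psi),0])*pitch)*Q
def q2R(q): return R.from_quat([q[1],q[2],q[3],q[0]])
def loc(fr,x,y,z):
    c,s=np.cos(fr[2]),np.sin(fr[2]); return np.array([fr[0]+c*x-s*y,fr[1]+s*x+c*y,z])
def rel(p0,R0,p,Rt):
    return np.r_[(R0.inv().apply(np.asarray(p)-p0))*1000,np.degrees((R0.inv()*Rt).as_rotvec())].round(1)
LIGHT=[.6304,.1615,.1376]; CHG=[.6103,-.1680,.1187]
E
python3 - <<'E'
from mv import *
from workcell import env
s=env.state(); p0=s["eef_pos"];R0=q2R(s["orientation"])
print(R0.as_matrix().round(3))
for sg in(1,-1):
    print(sg,rel(p0,R0,loc(LIGHT,-33,0,0)*0+loc(LIGHT,-.033,0,.231),Rd(LIGHT[2],sg)))
    print(loc(LIGHT,-.033,0,.2))
E
```

```text
[[-0.     0.942 -0.335]
 [-0.002 -0.335 -0.942]
 [-1.     0.     0.002]]
1 [-1.000e-01  5.106e+02  2.013e+02  1.525e+02  0.000e+00 -1.000e-01]
[0.59771191 0.15697352 0.2       ]
-1 [-1.000e-01  5.106e+02  2.013e+02 -2.750e+01  1.000e-01  0.000e+00]
[0.59771191 0.15697352 0.2       ]
```

Request:
{"method": "step_arm", "body": {
  "increments": [
    [[0,12,5,-1,0,0,85],[0,50,20,-4,0,0,85],[0,105,41,-8,0,0,85],[0,160,63,-12,0,0,85],[0,215,85,-16,0,0,85],[0,270,106,-20,0,0,85],[0,325,128,-24,0,0,85],[0,380,150,-27.5,0,0,85],[0,430,170,-27.5,0,0,85],[0,475,187,-27.5,0,0,85],[0,500,197,-27.5,0,0,85],[0,511,201,-27.5,0,0,85],[30,511,201,-27.5,0,0,85],[80,511,201,-27.5,0,0,85],[100,511,201,-27.5,0,0,85],[100,511,201,-27.5,0,0,85]]
  ]
}}

```text
time: 2.1
eef_pos: [0.597, 0.1572, 0.1297]
orientation: [0.533, 0.463, 0.534, -0.465]
ft_force: [-0.6, -0.6, 0.9]
finger_gap: 0.994
```

Above the orange end at z = 0.13. I'll check the alignment before going down.

```bash
cat > look.py <<'E'
from ov import *
from workcell import capture
import sys
def look(name,boxes,items):
    ims=[]
    for n,(x,y,w,h,k) in boxes:
        c=capture(n); ims.append(panel(n,x,y,w,h,k,items,c["image"]))
    H=max(i.shape[0] for i in ims); 
    cv2.imwrite(name,np.hstack([cv2.copyMakeBorder(i,0,H-i.shape[0],0,0,cv2.BORDER_CONSTANT) for i in ims]))
E
python3 - <<'E'
from look import *
from mv import *
look("pics/a1.png",[("top",(200,130,80,100,5)),("side",(260,100,80,120,5))],[])
from workcell import env
s=env.state(); print(rel(s["eef_pos"],q2R(s["orientation"]),loc(LIGHT,-.033,0,.015),Rd(LIGHT[2],-1)))
E
```

```text
[ 1.176e+02 -1.400e+00  7.000e-01  1.000e-01 -0.000e+00 -1.000e-01]
```

View pics/a1.png

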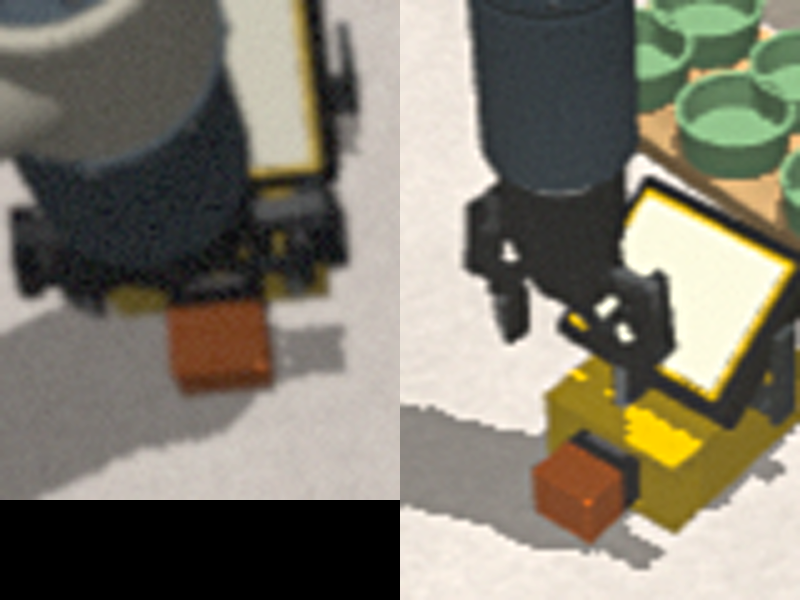

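The fingers straddle the orange end: tips at crop (515,335) and (625,395), with the battery at (580,490) below. Next I go down 115 mm and close.

Request:
{"method": "step_arm", "body": {
  "increments": [
    [[30,-1,0,0,0,0,85],[70,-1,0,0,0,0,85],[100,-1,0,0,0,0,85],[113,-1,0,0,0,0,85],[115,-1,0,0,0,0,85],[115,-1,0,0,0,0,85]]
  ]
}}

```text
time: 2.95
eef_pos: [0.5985, 0.1579, 0.0179]
orientation: [0.534, 0.465, 0.533, -0.463]
ft_force: [0.1, 0.3, 0.2]
finger_gap: 0.996
```

Run:
```python
from look import *
look("pics/a2.png",[("top",(200,130,80,100,5)),("side",(260,120,80,100,5))],[])
```

```text
(no output)
```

View pics/a2.png

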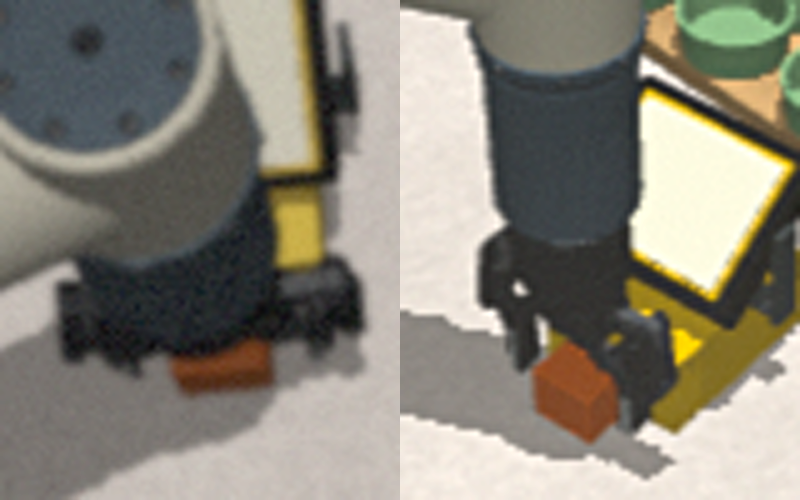

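Request:
{"method": "step_arm", "body": {
  "increments": [
    [[2,0,0,0,0,0,60],[2,0,0,0,0,0,40],[2,0,0,0,0,0,30],[2,0,0,0,0,0,30],[2,0,0,0,0,0,30],[2,0,0,0,0,0,30],[2,0,0,0,0,0,30]]
  ]
}}

```text
time: 3.92
eef_pos: [0.5975, 0.1576, 0.0147]
orientation: [0.533, 0.464, 0.533, -0.464]
ft_force: [-3.3, 0.8, 5.0]
finger_gap: 0.559
```

Request:
{"method": "step_arm", "body": {
  "increments": [
    [[0,-4,0,0,0,0,30],[0,-12,0,0,0,0,30],[0,-20,0,0,0,0,30],[0,-30,0,0,0,0,30]]
  ]
}}

```text
time: 4.42
eef_pos: [0.5673, 0.1532, 0.0144]
orientation: [0.533, 0.464, 0.533, -0.464]
ft_force: [2.4, 0.7, 1.7]
finger_gap: 0.554
```

Forces are small, so it is sliding freely. I'll pull it the rest of the way out.

Request:
{"method": "step_arm", "body": {
  "increments": [
    [[0,-12,0,0,0,0,30],[0,-24,0,0,0,0,30],[0,-36,0,0,0,0,30],[0,-48,0,0,0,0,30],[0,-60,0,0,0,0,30],[0,-70,0,0,0,0,30],[0,-75,0,0,0,0,30],[-10,-78,0,0,0,0,30],[-40,-80,0,0,0,0,30],[-80,-80,0,0,0,0,30],[-90,-80,0,0,0,0,30],[-90,-80,0,0,0,0,30]]
  ]
}}

```text
time: 5.92
eef_pos: [0.4886, 0.1425, 0.1046]
orientation: [0.533, 0.465, 0.533, -0.464]
ft_force: [0.1, 0.5, -3.0]
finger_gap: 0.556
```

Run:
```python
from look import *
from workcell import env
print(env.state()["eef_pos"])
look("pics/a3.png",[("top",(190,100,80,120,5)),("side",(210,130,80,120,5))],[])
```

```text
[0.488597   0.14248043 0.10461371]
```

View pics/a3.png

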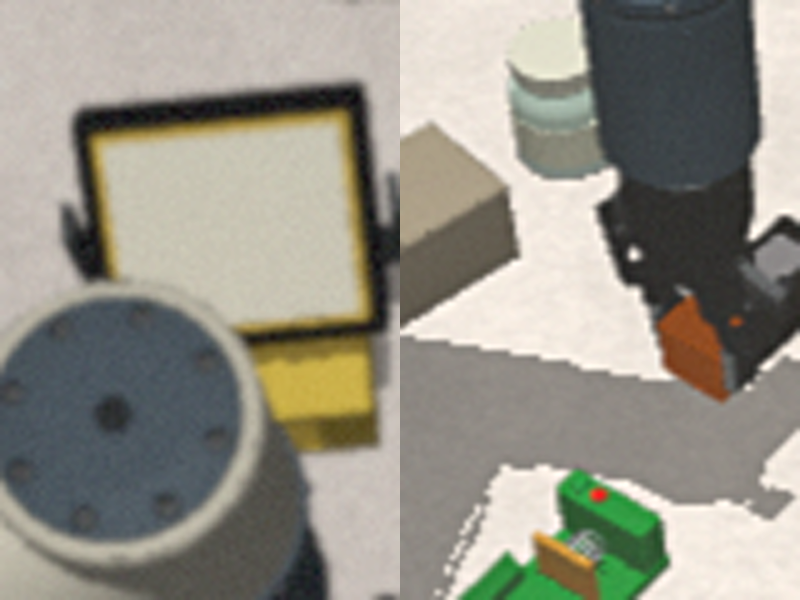

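Run:
```python
from look import *
from mv import *
from workcell import env
p=env.state()["eef_pos"]; b=[*loc([p[0],p[1],.1376],.045,0,0)[:2],.1376]
look("pics/a4.png",[("side",(250,130,110,90,7))],[(b,up(BA,(p[2]-.0047)*1000),(255,0,255))])
```

```text
(no output)
```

View pics/a4.png

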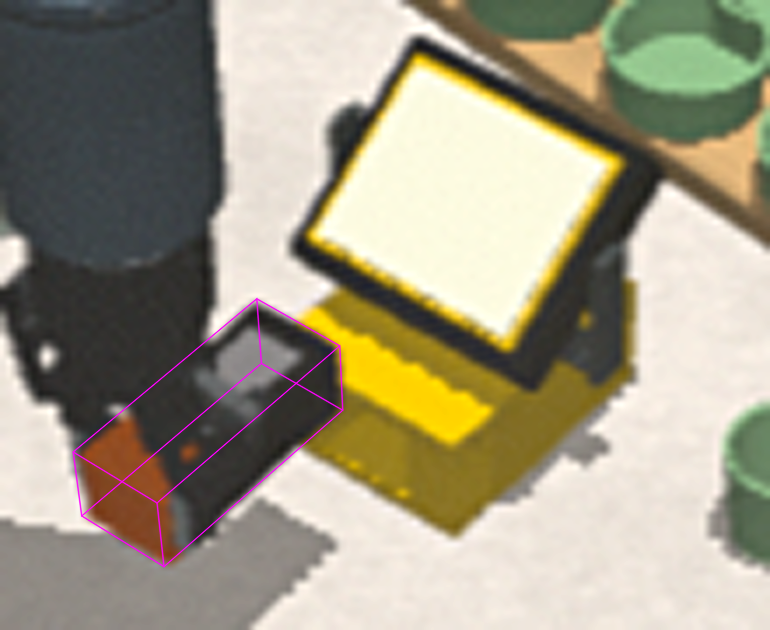

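```bash
cat >> mv.py <<'E'
def tcp(xc,zc,th,dy=0,gx=105.,gz=4.7,fr=None):
    fr=fr or CHG; th=np.radians(th)
    x=xc-gx*np.cos(th)+gz*np.sin(th); z=zc+gx*np.sin(th)+gz*np.cos(th)
    return loc(fr,x/1000,dy/1000,z/1000),Rd(fr[2],-1,th)
E
python3 - <<'E'
from mv import *
from workcell import env
s=env.state(); a=s["eef_pos"],q2R(s["orientation"])
for q in[(40,80,0),(40,80,3),(40,40,3),(40,18,3)]: print(q,rel(*a,*tcp(*q)))
a=tcp(40,18,3)
for q in[(46,18,3),(50,18,3),(64.5,18,3),(64.5,14,2),(64.5,10,0),(64.5,8,0)]: print(q,rel(*a,*tcp(*q)))
E
```

```text
(40, 80, 0) [1.830e+01 1.420e+01 3.225e+02 1.100e+00 1.000e-01 2.000e-01]
(40, 80, 3) [ 1.280e+01  1.450e+01  3.225e+02  1.100e+00  1.000e-01 -2.800e+00]
(40, 40, 3) [ 5.280e+01  1.460e+01  3.225e+02  1.100e+00  1.000e-01 -2.800e+00]
(40, 18, 3) [ 7.480e+01  1.470e+01  3.224e+02  1.100e+00  1.000e-01 -2.800e+00]
(46, 18, 3) [-0.3  6.  -0.   0.   0.   0. ]
(50, 18, 3) [-0.5 10.  -0.   0.   0.   0. ]
(64.5, 18, 3) [-1.3 24.5 -0.   0.   0.   0. ]
(64.5, 14, 2) [ 4.5 24.6 -0.  -0.   0.   1. ]
(64.5, 10, 0) [12.2 24.8 -0.  -0.   0.   3. ]
(64.5, 8, 0) [14.2 24.9 -0.  -0.   0.   3. ]
```

Request:
{"method": "step_arm", "body": {
  "increments": [
    [[0,0,8,0,0,0,30],[0,2,35,0,0,0,30],[0,4,75,0,0,0,30],[0,6,120,0.5,0,0,30],[0,8,165,1,0,0,30],[0,10,210,1,0,0,30],[0,12,255,1,0,-1,30],[0,14,290,1,0,-2,30],[0,14,312,1,0,-3,30],[5,14,322,1,0,-3,30],[20,14.5,322,1,0,-3,30],[35,14.5,322,1,0,-3,30],[40,14.5,322,1,0,-3,30],[40,14.5,322,1,0,-3,30]]
  ]
}}

```text
time: 7.82
eef_pos: [0.5469, -0.1742, 0.0638]
orientation: [0.517, 0.454, 0.542, -0.483]
ft_force: [0.0, 0.2, -3.2]
finger_gap: 0.557
```

```bash
cat >> look.py <<'E'
def pitchup(th,segs,z0):
    # battery segs pitched nose-down th deg about contact bottom edge (60,0,0), with that edge at z0; result frame origin unaffected
    t=np.radians(th); o=[]
    for q in segs:
        o.append(tuple((60+(x-60)*np.cos(t)+z*np.sin(t), y, z0-(x-60)*np.sin(t)+z*np.cos(t)) for x,y,z in q))
    return o
E
cat > chk.py <<'E'
from look import *
from mv import *
from workcell import env
import sys
s=env.state(); p=s["eef_pos"]; Rr=q2R(s["orientation"]); M=Rr.as_matrix()
bx=M[:,1]; bz=-M[:,0]; by=-M[:,2]
edge=p+bx*.105-bz*.0047
yaw=np.arctan2(bx[1],bx[0]); th=np.degrees(-np.arcsin(bx[2]))
c,s_=np.cos(CHG[2]),np.sin(CHG[2]); d=edge[:2]-CHG[:2]
print("contact edge in chg x,y,z mm",(1000*np.array([c*d[0]+s_*d[1],-s_*d[0]+c*d[1],edge[2]])).round(1),"yaw-rel",np.degrees(yaw-CHG[2]).round(2),"pitch",th.round(2),"F chg",(c*s["ft_force"][0]+s_*s["ft_force"][1]).round(1),s["ft_force"].round(1),"t",s["time"])
fr=[edge[0]-.06*np.cos(yaw),edge[1]-.06*np.sin(yaw),yaw]
it=[(CHG,CH,(0,255,255)),(fr,pitchup(th,BA,edge[2]*1000),(255,0,255))]
bs=[("side",(325,190,100,100,7))]
if len(sys.argv)>2: bs=[("top",(340,150,75,95,5)),("side",(335,190,80,100,5))]
look(sys.argv[1],bs,it if len(sys.argv)<4 else [])
E
python3 chk.py pics/b1.png
```

```text
contact edge in chg x,y,z mm [40.9  1.7 53.5] yaw-rel 0.17 pitch 3.05 F chg 0.0 [ 0.   0.2 -3.2] t 7.825
```

View pics/b1.png

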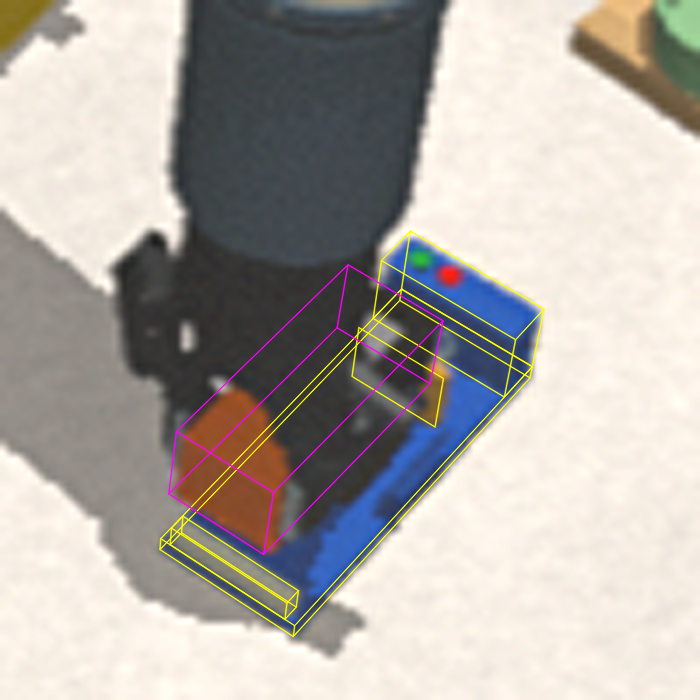

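Request:
{"method": "step_arm", "body": {
  "increments": [
    [[10,0.5,1,0,0,0,30],[22,1,1,0,0,0,30],[32,1.5,1,0,0,0,30],[34,2,1,0,0,0,30],[34,2,1,0,0,0,30],[34,2,1,0,0,0,30]]
  ]
}}

```text
time: 8.62
eef_pos: [0.5479, -0.1758, 0.0307]
orientation: [0.517, 0.455, 0.541, -0.483]
ft_force: [0.6, 0.1, -3.0]
finger_gap: 0.557
```

```bash
python3 chk.py pics/b2.png 1
```

```text
contact edge in chg x,y,z mm [41.7 -0.1 20.6] yaw-rel 0.12 pitch 2.95 F chg 0.6 [ 0.6  0.1 -3. ] t 8.625
```

View pics/b2.png

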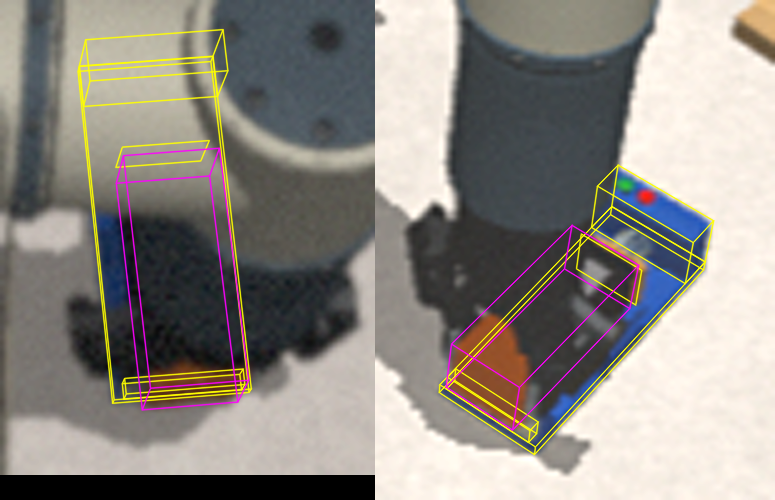

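Request:
{"method": "step_arm", "body": {
  "increments": [
    [[1,4,0,0,0,0,30],[2,8,0,0,0,0,30],[2,12,0,0,0,0,30],[2,15,0,0,0,0,30],[2,15,0,0,0,0,30]]
  ]
}}

```text
time: 9.35
eef_pos: [0.5606, -0.174, 0.0272]
orientation: [0.516, 0.454, 0.542, -0.484]
ft_force: [-6.8, 0.0, 1.5]
finger_gap: 0.556
```

```bash
python3 chk.py pics/b3.png
```

```text
contact edge in chg x,y,z mm [54.5  0.1 16.5] yaw-rel 0.09 pitch 3.23 F chg -6.8 [-6.8  0.   1.5] t 9.35
```

View pics/b3.png

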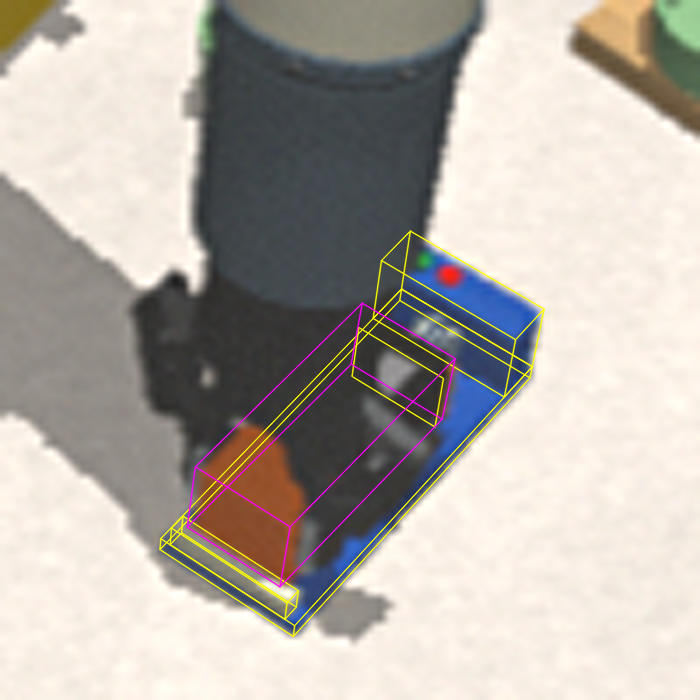

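Request:
{"method": "step_arm", "body": {
  "increments": [
    [[0,3,0,0,0,0,30],[-1,6,0,0,0,0,30],[-1,9,0,0,0,0,30],[-1,10.5,0,0,0,0,30],[-1,10.5,0,0,0,0,30]]
  ]
}}

```text
time: 10.02
eef_pos: [0.5694, -0.1728, 0.0273]
orientation: [0.515, 0.453, 0.543, -0.484]
ft_force: [-10.3, -0.0, 1.7]
finger_gap: 0.553
```

```bash
python3 chk.py pics/b4.png
```

```text
contact edge in chg x,y,z mm [63.4  0.2 16.4] yaw-rel 0.07 pitch 3.41 F chg -10.2 [-10.3  -0.    1.7] t 10.025
```

View pics/b4.png

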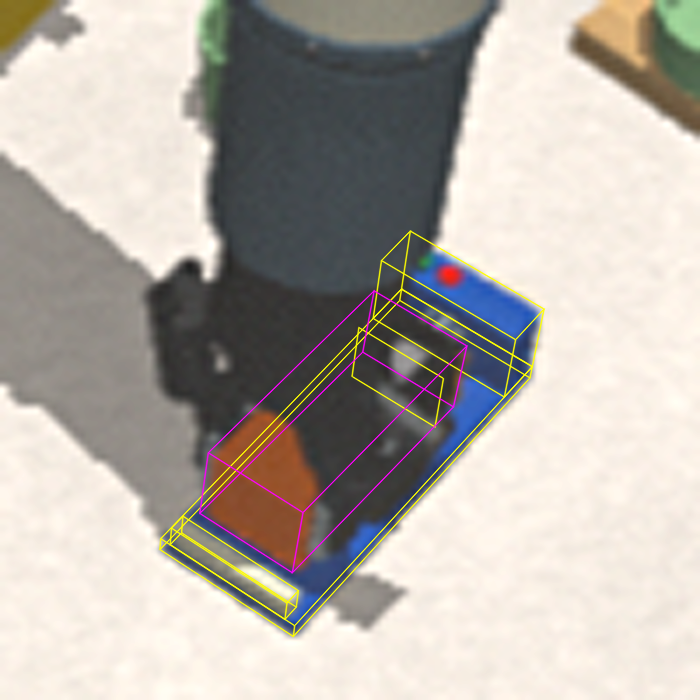

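Run:
```python
from mv import *
a=tcp(63.4,16.4,3.4)
for q in[(64.5,16.4,3.4),(64.5,14,2.4),(64.7,11,1),(65,10,0),(65,8,0),(65,7,0)]: print(q,rel(*a,*tcp(*q)))
```

```text
(64.5, 16.4, 3.4) [-0.1  1.1  0.   0.   0.   0. ]
(64.5, 14, 2.4) [ 4.2  1.2  0.   0.  -0.   1. ]
(64.7, 11, 1) [ 9.7  1.5 -0.   0.   0.   2.4]
(65, 10, 0) [12.5  1.9 -0.   0.  -0.   3.4]
(65, 8, 0) [14.5  2.  -0.   0.  -0.   3.4]
(65, 7, 0) [15.5  2.1 -0.   0.  -0.   3.4]
```

Request:
{"method": "step_arm", "body": {
  "increments": [
    [[0,1.2,0,0,0,0,30],[2,1.2,0,0,0,0.5,30],[4.2,1.4,0,0,0,1,30],[7,1.6,0,0,0,1.7,30],[9.7,1.8,0,0,0,2.4,30],[11.2,2,0,0,0,3,30],[12.5,2,0,0,0,3.4,30],[12.5,2,0,0,0,3.4,30]]
  ]
}}

```text
time: 11.08
eef_pos: [0.57, -0.1731, 0.0142]
orientation: [0.528, 0.469, 0.529, -0.47]
ft_force: [-10.0, -2.3, -0.1]
finger_gap: 0.554
```

```bash
python3 chk.py pics/b5.png
```

```text
contact edge in chg x,y,z mm [64.3 -0.3  9.4] yaw-rel 0.02 pitch 0.07 F chg -10.2 [-10.   -2.3  -0.1] t 11.075
```

View pics/b5.png

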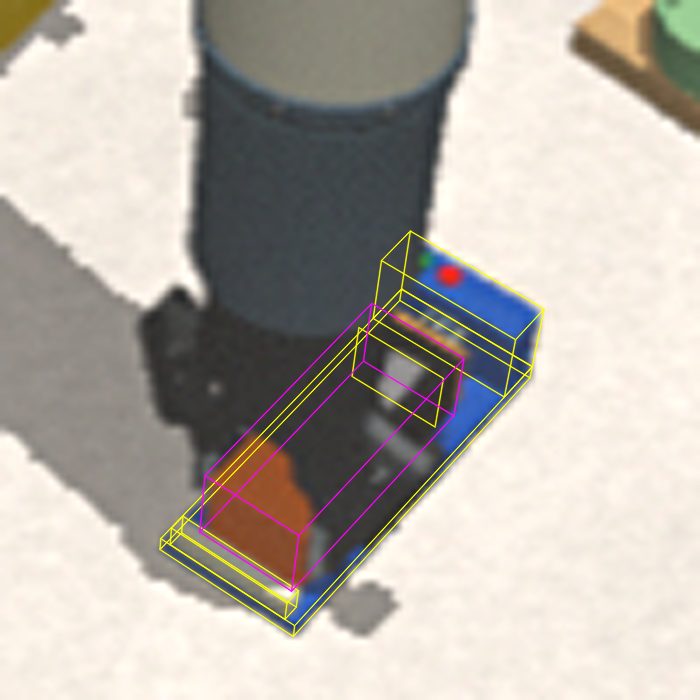

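Request:
{"method": "step_arm", "body": {
  "increments": [
    [[1,0,0,0,0,0,30],[1.5,-1,0,0,0,0,30],[1.5,-2.5,0,0,0,0,30],[1.5,-4,0,0,0,0,30],[1.5,-4,0,0,0,0,30]]
  ]
}}

```text
time: 11.75
eef_pos: [0.5667, -0.1735, 0.0129]
orientation: [0.529, 0.469, 0.529, -0.469]
ft_force: [-9.1, -1.4, 0.5]
finger_gap: 0.554
```

```bash
python3 chk.py pics/b6.png
```

```text
contact edge in chg x,y,z mm [61.  -0.2  8.3] yaw-rel 0.04 pitch -0.0 F chg -9.2 [-9.1 -1.4  0.5] t 11.75
```

View pics/b6.png

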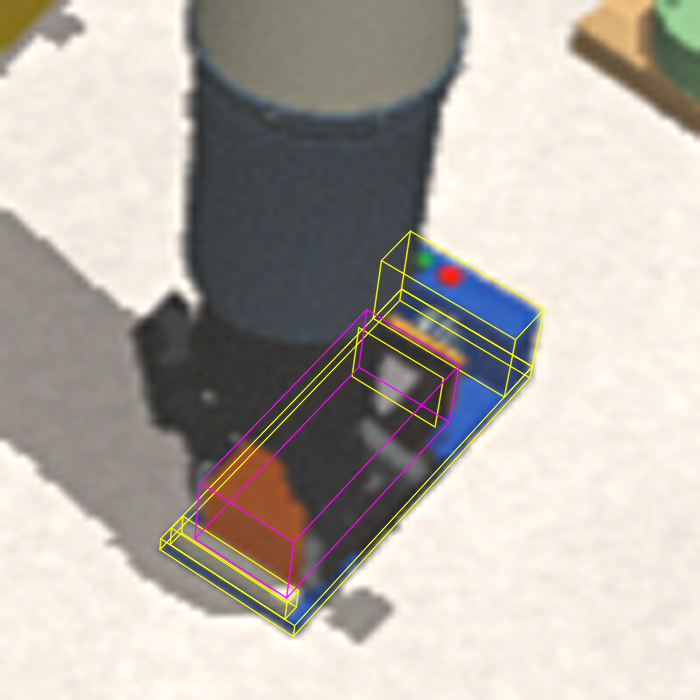

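The orange end is inside the lip, with the white strip clear of it, and the underside is at bed height. I'll open the fingers and look before lifting.

Request:
{"method": "step_arm", "body": {
  "increments": [
    [[0,0,0,0,0,0,52],[0,0,0,0,0,0,60],[0,0,0,0,0,0,70],[0,0,0,0,0,0,82],[0,0,0,0,0,0,82],[0,0,0,0,0,0,82]]
  ]
}}

```text
time: 12.55
eef_pos: [0.5702, -0.1729, 0.0138]
orientation: [0.531, 0.471, 0.527, -0.467]
ft_force: [0.6, -0.3, 0.1]
finger_gap: 0.955
```

```bash
python3 chk.py pics/b7.png x x
```

```text
contact edge in chg x,y,z mm [64.6  0.1  9.8] yaw-rel 0.12 pitch -0.41 F chg 0.6 [ 0.6 -0.3  0.1] t 12.55
```

View pics/b7.png

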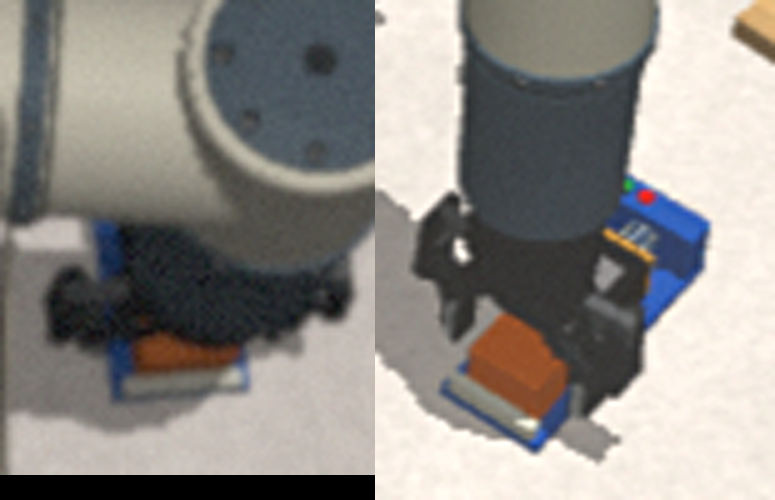

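The pack is down behind the lip and released. Now straight up and away.

Request:
{"method": "step_arm", "body": {
  "increments": [
    [[-8,0,0,0,0,0,82],[-30,0,0,0,0,0,82],[-70,0,0,0,0,0,82],[-120,0,0,0,0,0,82],[-160,-20,0,0,0,0,82],[-170,-60,20,0,0,0,82],[-170,-110,60,0,0,0,82],[-170,-160,100,0,0,0,82],[-170,-190,120,0,0,0,82],[-170,-200,125,0,0,0,82],[-170,-200,125,0,0,0,82]]
  ]
}}

```text
time: 14.02
eef_pos: [0.3853, -0.3213, 0.1829]
orientation: [0.531, 0.471, 0.527, -0.467]
ft_force: [1.4, 0.5, -0.6]
finger_gap: 0.96
```

Run:
```python
from look import *
from mv import *
it=[(CHG,up(BA,8),(255,0,255))]
look("pics/c1.png",[("top",(340,145,75,95,5)),("side",(335,205,80,85,5))],it)
look("pics/c2.png",[("top",(340,145,75,95,5)),("side",(335,205,80,85,5))],[])
look("pics/c3.png",[("top",(0,0,640,480,1))],[])
```

```text
(no output)
```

View pics/c1.png

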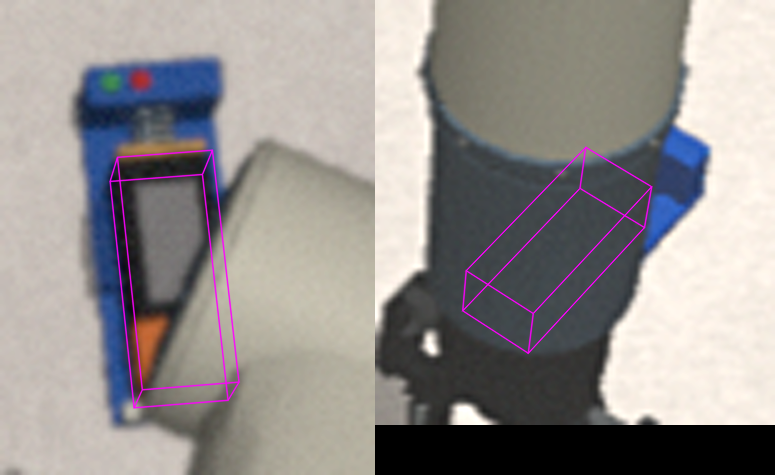

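View pics/c2.png

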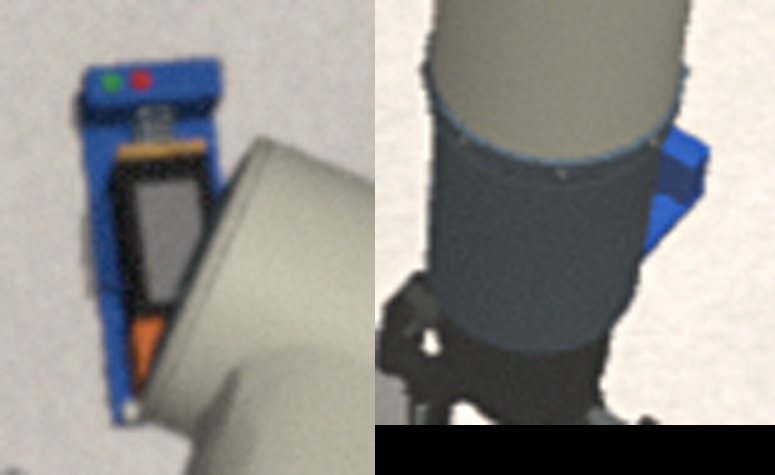

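View pics/c3.png

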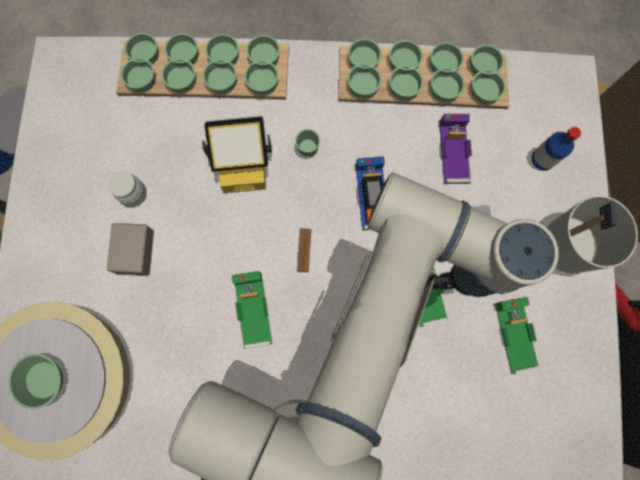

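Request:
{"method": "step_arm", "body": {
  "increments": [
    [[-20,0,-20,0,0,0,82],[-50,0,-70,0,0,0,82],[-60,0,-130,0,0,0,82],[-60,0,-190,0,0,0,82],[-60,0,-250,0,0,0,82],[-60,0,-310,0,0,0,82],[-60,0,-370,0,0,0,82],[-60,0,-430,0,0,0,82],[-60,0,-490,0,0,0,82],[-60,0,-530,0,0,0,82],[-60,0,-550,0,0,0,82],[-60,0,-550,0,0,0,82],[-60,0,-550,0,0,0,82]]
  ]
}}

```text
time: 15.9
eef_pos: [0.3189, 0.2241, 0.2422]
orientation: [0.531, 0.471, 0.527, -0.467]
ft_force: [-0.2, -0.4, -1.1]
finger_gap: 0.961
```

Run:
```python
from look import *
from mv import *
it=[(CHG,up(BA,8),(255,0,255))]
look("pics/d1.png",[("top",(340,145,75,95,5)),("side",(335,205,80,85,5))],it)
look("pics/d2.png",[("top",(340,145,75,95,5)),("side",(335,205,80,85,5))],[])
look("pics/d3.png",[("side",(0,0,640,480,1))],[])
```

```text
(no output)
```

View pics/d1.png

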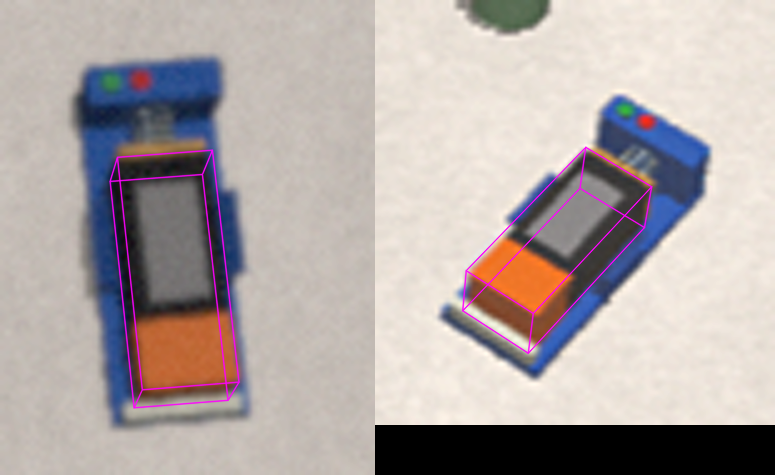

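View pics/d2.png

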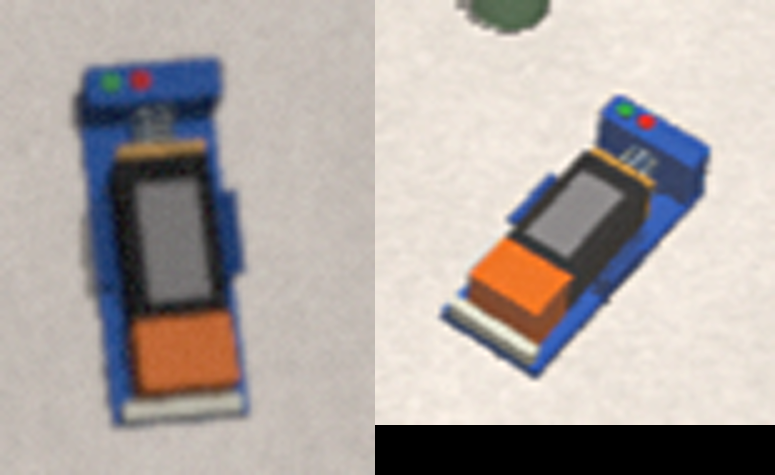

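View pics/d3.png

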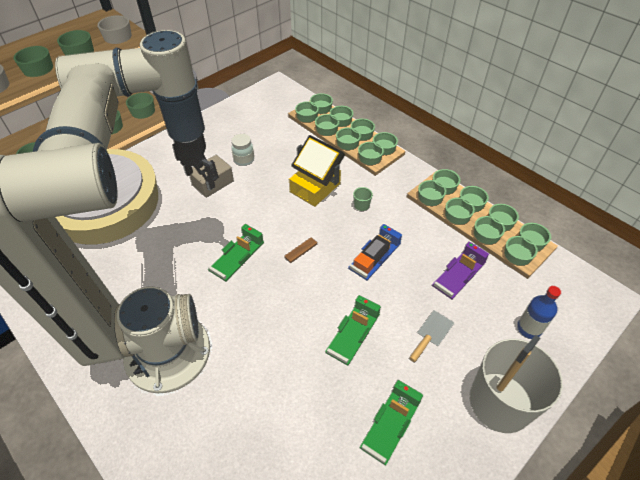

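Run:
```python
from workcell import capture
import cv2,pickle
for n,(x,y,w,h),k in(("side",(345,220,60,65),9),("top",(350,150,45,85),7)):
    c=capture(n); pickle.dump(c,open(f"{n}1.pkl","wb"))
    im=c["image"][y:y+h,x:x+w,::-1]; im=cv2.convertScaleAbs(im,alpha=1.3)
    cv2.imwrite(f"pics/e_{n}.png",cv2.resize(im,None,fx=k,fy=k,interpolation=cv2.INTER_CUBIC))
```

```text
(no output)
```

View pics/e_side.png

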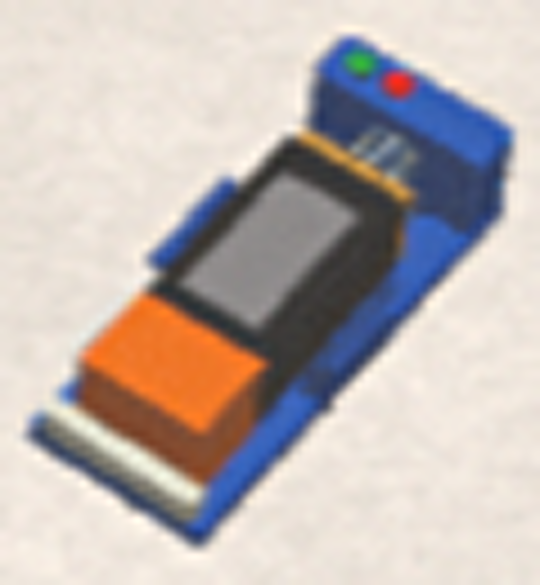

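View pics/e_top.png

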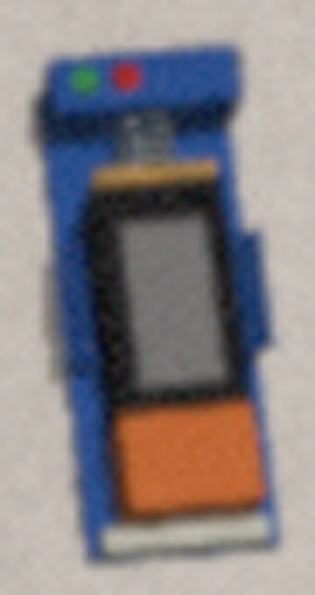

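```bash
cat > m3.py <<'E'
from ov import *
from scipy.spatial.transform import Rotation as R
from mv import CHG
obs=[("side",(345,220),9,[(-60,24,40),(-60,-24,40),(60,24,40),(60,-24,40),(-24,-24,40),(-24,24,40)],[(80,355),(208,430),(293,138),(408,205),(268,365),(143,292)]),
("top",(350,150),7,[(-60,24,40),(-60,-24,40),(-24,24,40),(-24,-24,40),(60,-24,40),(60,24,40)],[(122,505),(265,497),(115,410),(250,400),(217,180),(93,190)])]
O={"top":np.array([-.29,.11]),"side":np.array([.35,.09])}
def W(v,X): 
    Y=R.from_euler("ZYX",[CHG[2]+v[2],v[4],v[5]]).apply(np.array(X)/1000.)
    c,s=np.cos(CHG[2]),np.sin(CHG[2])
    return Y+[CHG[0]+c*v[0]-s*v[1],CHG[1]+s*v[0]+c*v[1],.008+v[3]]
def r(v): return np.concatenate([(proj(n,W(v,M))+O[n]-unc(U,o,k)).ravel() for n,o,k,M,U in obs]+[[v[5]/.02]])
s=least_squares(r,np.zeros(6),x_scale=[.01,.01,.02,.01,.02,.02],loss="soft_l1",f_scale=.7)
sd=np.sqrt(np.diag(np.linalg.inv(s.jac.T@s.jac)))*.5
print("x,y mm",s.x[:2]*1000,"yaw",np.degrees(s.x[2]),"z",s.x[3]*1e3,"pitch,roll",np.degrees(s.x[4:]),"\nsd",sd); print(r(s.x)[:-1].reshape(-1,2).round(1).tolist())
E
python3 m3.py
```

```text
x,y mm [ 0.13328752 -0.01977919] yaw 0.6859051754026851 z -4.446164359777741 pitch,roll [ 2.04828753e+00 -8.75879261e-04] 
sd [0.00104921 0.00062242 0.00914051 0.00151361 0.01812867 0.00970858]
[[0.1, 0.1], [-0.6, 0.1], [-0.3, 0.2], [0.2, 0.5], [-0.2, -0.3], [0.3, -0.4], [0.8, 0.5], [-0.3, -0.1], [0.1, 0.1], [-0.0, -0.1], [0.4, -0.5], [-0.7, -0.3]]
```

```bash
cat >> m3.py <<'E'
for nm,zs,pt in(("flat",0,0),("tail up 2deg",2.1e-3,np.radians(2)),("nose up 2deg",2.1e-3,-np.radians(2))):
    t=least_squares(lambda u:r(np.r_[u,zs,pt,0]),[0,0,0],x_scale=[.01,.01,.02],loss="soft_l1",f_scale=.7)
    v=np.r_[t.x,zs,pt,0]; print(nm,"cost",round(t.cost,2),(t.x[:2]*1e3).round(1),np.degrees(t.x[2]).round(2))
    if nm=="flat": F=v
out=[]
for n,o,k,sz in(("side",(345,220),9,(60,65)),("top",(350,150),7,(45,85))):
    c=pickle.load(open(f"{n}1.pkl","rb"))["image"][o[1]:o[1]+sz[1],o[0]:o[0]+sz[0],::-1]
    im=cv2.convertScaleAbs(cv2.resize(c,None,fx=k,fy=k,interpolation=cv2.INTER_CUBIC),alpha=1.3)
    for a,b in BA:
        w=(proj(n,W(F,[a,b]))+O[n]-o+.5)*k-.5; cv2.line(im,*[tuple(int(round(q)) for q in z) for z in w],(255,0,255),1,cv2.LINE_AA)
    out.append(cv2.copyMakeBorder(im,0,600-im.shape[0],0,0,cv2.BORDER_CONSTANT) if im.shape[0]<600 else im)
    cv2.imwrite(f"pics/f_{n}.png",im)
E
python3 m3.py
```

```text
x,y mm [ 0.13328752 -0.01977919] yaw 0.6859051754026851 z -4.446164359777741 pitch,roll [ 2.04828753e+00 -8.75879261e-04] 
sd [0.00104921 0.00062242 0.00914051 0.00151361 0.01812867 0.00970858]
[[0.1, 0.1], [-0.6, 0.1], [-0.3, 0.2], [0.2, 0.5], [-0.2, -0.3], [0.3, -0.4], [0.8, 0.5], [-0.3, -0.1], [0.1, 0.1], [-0.0, -0.1], [0.4, -0.5], [-0.7, -0.3]]
flat cost 2.87 [-0.  -0.3] 0.57
tail up 2deg cost 3.63 [-2.2 -0.4] 0.56
nose up 2deg cost 4.71 [ 1.  -0.2] 0.65
```

View pics/f_side.png

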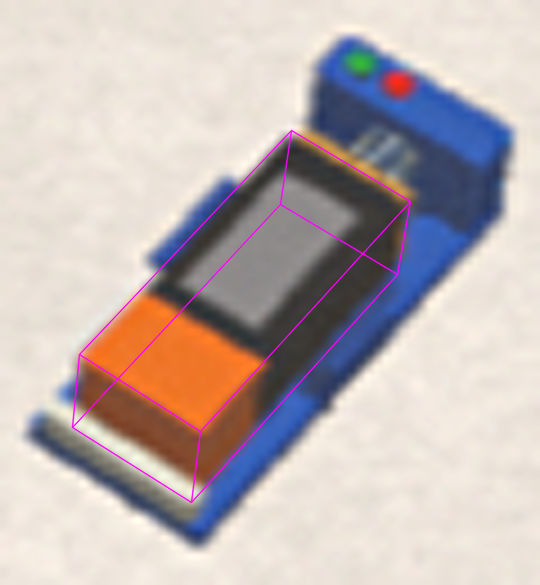

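View pics/f_top.png

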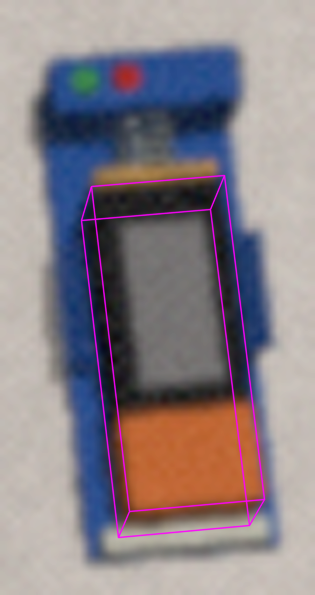

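The flat, seated model fits best: x ≈ 0, y ≈ -0.3 mm, yaw ≈ 0.6°. Handing in.

Run:
```python
from workcell import env
print(env.state()["time"]); print(env.close_job()); print(env.state()["time"])
```

```text
16.25
the job is handed in; nothing more can be done
None
the job is handed in; nothing more can be done
```

The battery pack is out of the light and loaded in the blue cradle. I handed the job in at 16.25 s of the 43 s allowed; no verdict was reported.

**What I did:** I gripped the orange end from above and slid the pack straight out of the slot. I pushed its contact end about 12 mm into the sprung plate, with forces around 10 N, and lowered the orange end behind the white lip. Then I eased back, released, lifted clear and moved the arm away.

**Last checks**
- **Seating:** In both cameras the pack fits best lying flat in its place, centre within about 1 mm and turned about 0.6°. The orange end is behind the lip, the plate is against the contacts and the same side is up.
- **Other things on the bench:** By eye, the cup, rib, trimming tool, jar, clay and the other cradles look where they were.
- **Disagreement:** A free 3D fit of the pack gave an impossible result, 4 mm below the bed and tilted 2° (uncertainty about 1.5 mm and 1°). I put this down to blur and calibration error. The flat model fitted better than either tilt I tried (cost 2.9 against 3.6 and 4.7).

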